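# Pack the dip and click the take-away box shut

## Task

Finish this take-away order: stand the small pot of red dip with the white lid in the empty narrow compartment of the green lunch box, beside the doughnut. Then swing the lid over and press its front edge down past the orange spring catch until it clicks and the lid stays fully shut. Leave the shakers, the can and the yogurt tub standing where they are.

Things in the scene. Friction and masses are not known exactly. Their poses are not given: they have to be found in the camera images.
- lunch_box: Green take-away box with pale hinged lid, 150 mm deep (x) by 220 mm wide (y), fixed, on a black mat (190 x 250 x 3 mm). Origin: centre of the mat's underside, on the counter. x points from the front (orange catch, facing the robot) to the hinge; z up. Walls 3 mm, rim 48 mm, inner floor 6 mm above the counter. The wide left compartment holds a loose chocolate doughnut, 40 mm high.
- small_compartment (a point): Centre of the floor of the empty narrow right compartment, 6 mm above the counter, in the box's axes: 144 mm long (x) by 83 mm wide (y); the divider beside it is 39 mm high, the outer walls 48 mm.
- lid_hinge (a point): Middle of the lid's hinge line, at the back rim of the box, 75 mm behind the box's origin and 48 mm above the counter; the lid turns about the box's y axis through it.
- box_lid (a joint): Lid angle (rad): 0 shut, pi/2 upright, 2.0 leaning back to its stop; starts open at 1.6 to 1.8. The stiff hinge holds it where it is left above about 0.8; lower, it sinks until it rests on the catch at about 0.08, unlatched, its front edge 12 mm too high. About 8 N down on the front edge (more nearer the hinge) forces the catch aside; the lid snaps to under 0.015, where the catch holds it.
- lid_front_edge (a point): Middle of the lid's free edge, on its outer face; moves with the lid. Lid: 150 mm from hinge line to this edge, 220 mm wide, 25 mm deep; its flat top lies 73 mm above the counter when shut. x points from this edge to the hinge, z out of the outer face. The orange catch (54 mm wide, top 68 mm up) stands within 13 mm in front of the shut edge: press 10 to 30 mm behind the edge.
- dip_pot: Round pot of dark red dip with a white press-on lid, 38 mm high, 45 mm across at the foot, 53 mm at the lid (its rim 31 to 38 mm up); 40 to 85 g. Origin: centre of its underside; z up. It stands on the counter to the right of the box, in any of three places in a row with the two shakers.
- salt_shaker: Bystander: shaker with white filling and a grey top, 44 mm across, 90 mm high, standing on the counter. Origin: centre of its underside.
- pepper_shaker: Bystander: shaker with dark grey filling and a grey top, 44 mm across, 90 mm high, standing on the counter. Origin: centre of its underside.
- orange_can: Bystander: orange drinks can, 66 mm across, 115 mm high, standing on the counter at the left. Origin: centre of its underside.
- yogurt_tub: Bystander: white yogurt tub with strawberries, 72 mm across, 71 mm high, standing on the counter at the left. Origin: centre of its underside.
Things that resemble listed ones, but are neither listed nor needed, are in the scene too. Of the things that look like the dip_pot, take the one that is farthest to the robot's left at the start.

How it is judged:
By the outcome, as a careful person would: the job done as asked, in the order asked, and still so for the second after the job is handed in, with the robot touching nothing.
It also fails if it takes over 54 s, if anything falls off the work surface, if the arm or the gripper's body presses on something with over 40 N, if the wrist force passes 120 N, or if a joint passes its speed limit or range.

## Robot

A 6-joint arm with a two-finger parallel gripper is mounted at the origin on a cart in front of the work surface, level with it; the furniture and walls round the work are solid. World frame = base frame: x ahead of the robot, y to its left, z up, the work surface at z = 0. Lengths are in m, angles in rad, forces in N, time in s.
With the tool pointing down it reaches from about 0.15 to 0.775 m from the base axis. Payload 6.1 kg.
Tool frame: the origin (TCP) lies at the very end of the fingers, on their centre line; the grasp point (between the pads) lies 19 mm behind it; z points along the fingers, y is the line along which they close (so a half turn about z gives the same grasp; the last joint's range is limited). The gripper opens to 85 mm and grips with 20 to 120 N. Pads are 22 mm wide; open, the fingers measure 114 mm over their backs; the gripper's body (76 mm by 85 mm) begins 54 mm behind the grasp point. The pads swing forward as they close: fully open they stand 13 mm farther back than shut.
Start: joints at [-1.34, 0.126, -0.04, 1.405, 0, 1.571], TCP at [0.12, -0.511, 0.231] pointing down, gripper open.
Joint ranges: [-2.72, 2.72], [-0.95, 1.95], [-1.27, 1.35], [-1.78, 2.02], [-1.46, 1.47], [-3.14, 3.14]. Speed limits (rad/s): [2.39, 2.39, 3.01, 3.14, 3.14, 3.14].

## Interface

Orientations are given as a unit quaternion [w, x, y, z].
In Python, from rig import env gives the robot as it stands.
- The arm moves only by the tool send_rows, never from a script. Its argument "rows" is a list that holds one entry, the list of rows, each a list of 7 numbers: the opening, from 0 (shut) to 1 (fully open), then the shift along the tool's x, y, z in m, then the turn, a rotation vector about the tool's x, y, z in rad. In form: [[[grip, dx, dy, dz, ax, ay, az], ...]]. A call has exactly 5 rows; each row is the pose to reach, as a shift and turn from the pose commanded when the call began, along the tool's axes at that moment; what a row does not reach only later rows make up. A row lasts 1/8 s, in which the tool goes at most 62.5 mm and 10.7 degrees, less where a joint would pass 70% of its speed; a pose out of reach is approached as far as the arm can. A call with a gripper value outside its range is refused whole. The fingers move at their own pace and stop on an object; the grip force is fixed at half the most. Time passes only in rows, so rows that repeat a pose let the fingers close, or fill a call up. It gives the time, the measured TCP pose, the force, the opening and the grip force at its end, in the units of the state.
- env.get_state(): the state, without advancing time (a new reading comes with each control period).
- env.read_camera(name): name is "scene" or "top" or "wrist"; returns the picture (400x640x3 uint8, red, green, blue); there is no depth.
- env.get_calibration(name): a dict with "fx", "fy", "cx", "cy" (pixels), "extrinsics" (4x4, takes a point from camera to world coordinates). Camera axes: x right, y down, z forward; pixel columns grow to the right and rows downward; lengths in m; the calibration is good to about 2 mm. A picture is of the moment at which its call begins: read the wrist's pose just before it. get_calibration takes no time and is no camera call; for the wrist camera it gives the pose at the moment of the call.
- env.close_job(): hands the job in; it is judged then, once.
Trained networks look in the newest picture that a camera, given by its name, has taken for a name from the list of things; names that differ only in an ending like _2 or _b are one class to them, and where a whole thing is asked for, a point or a joint stands for the part that bears it (a point fixed in the world has none). Each returns a list of dicts, best first, with "score" (0 to 1); they miss things now and then, are a little off and sometimes report something else, mostly with a low value. They report only what shows in the picture. A call takes as long as a camera call. They do not tell look-alikes from the thing itself.
- env.regions_of(thing, camera): "pixels" (400x640 bool, what is visible of it) and "location" ([row, column] in pixels, amid what is visible of it).
The state is a dict: "t": time; "joint_pos": joint angles; "qd": joint speeds; "effort": joint torques, N m; "position": TCP position; "orientation": TCP orientation; "contact_force": force on the tool from outside, world axes, zero at the start; "moment": the same for the moment, N m; "width": finger opening in m; "grasp_force": force on a finger pad.
Only numpy, scipy, OpenCV 4.12 (cv2) and the standard library are available. Lean on these libraries where they do the work, as an engineer would, in place of code of your own. Each camera call takes 0.05 s, during which the arm holds its last target. There are 200 camera calls.

## Working session

There is one attempt and no reset: what is moved stays moved. The work goes in short steps, Python scripts to look and compute and a tool call to move; the robot and the scene stay as the last step left them, time stands still between calls to the robot, and variables do not carry over. Pictures are saved under pics/ and viewed, at most 10 in all, crops included, and the job is handed in when it is done.

Besides the shell and the picture viewer there is one more tool, called after "Emit:" as a command line: name --argument value ..., lists and objects as JSON in quotes. send_rows: Moves the arm, as the interface text tells. Its arguments: {"type":"object","properties":{"rows":{"type":"array","items":{"type":"array","items":{"type":"array","items":{"type":"number"}}}}},"required":["rows"]}

```bash
mkdir -p pics
cat > h.py <<'E'
import numpy as np, cv2
from rig import env
def save(cam,name):
    im=env.read_camera(cam); cv2.imwrite(f'pics/{name}.png',im[:,:,::-1]); return im
def ray(cam,r,c,z):
    k=env.get_calibration(cam);E=np.array(k['extrinsics'])
    d=E[:3,:3]@np.array([(c-k['cx'])/k['fx'],(r-k['cy'])/k['fy'],1]);o=E[:3,3]
    return o+d*(z-o[2])/d[2]
def proj(cam,p):
    k=env.get_calibration(cam);E=np.array(k['extrinsics'])
    q=E[:3,:3].T@(np.array(p)-E[:3,3]);return q[1]/q[2]*k['fy']+k['cy'],q[0]/q[2]*k['fx']+k['cx']
E
python3 - <<'E'
from h import *
a=save('top','top0');b=save('scene','sc0')
for cam in('top','scene'):
  print(cam,np.round(env.get_calibration(cam)['extrinsics'],3).tolist())
  for t,z in(('dip_pot',.038),('salt_shaker',.09),('pepper_shaker',.09),('lunch_box',.048),('lid_front_edge',.1)):
    for d in env.regions_of(t,cam):
      r,c=d['location'];print(t,round(d['score'],2),round(r),round(c),d['pixels'].sum(),ray(cam,r,c,z).round(3))
s=env.get_state();print(s['position'],s['orientation'],s['t'],s['width'])
E
```

```text
top [[-0.073, -0.977, 0.202, 0.23], [-0.997, 0.071, -0.015, -0.016], [0.001, -0.203, -0.979, 1.262], [0.0, 0.0, 0.0, 1.0]]
dip_pot 0.72 209 411 248 [ 0.429 -0.3    0.038]
dip_pot 0.65 200 374 212 [ 0.467 -0.191  0.038]
dip_pot 0.63 201 475 206 [ 0.439 -0.499  0.038]
salt_shaker 0.78 166 406 205 [ 0.552 -0.289  0.09 ]
pepper_shaker 0.51 196 446 218 [ 0.452 -0.397  0.09 ]
lunch_box 0.96 173 282 6100 [0.569 0.088 0.048]
lid_front_edge 0.9 152 276 2422 [0.622 0.098 0.1  ]
lid_front_edge 0.39 176 284 6147 [0.547 0.079 0.1  ]
scene [[0.995, -0.08, 0.065, 0.395], [-0.102, -0.699, 0.708, -1.203], [-0.011, -0.711, -0.703, 1.25], [0.0, 0.0, 0.0, 1.0]]
dip_pot 0.75 325 314 250 [ 0.436 -0.522  0.038]
dip_pot 0.6 246 314 179 [ 0.467 -0.207  0.038]
dip_pot 0.48 270 300 209 [ 0.409 -0.307  0.038]
salt_shaker 0.7 268 340 229 [ 0.54  -0.354  0.09 ]
pepper_shaker 0.6 296 318 240 [ 0.457 -0.454  0.09 ]
lunch_box 0.62 191 328 2581 [0.551 0.059 0.048]
lid_front_edge 0.61 176 343 906 [0.613 0.087 0.1  ]
[ 0.1201017  -0.51106874  0.23131241] [2.01953749e-05 9.93349115e-01 1.15141369e-01 1.30528654e-05] 0.6 0.08568102926759713
```

View pics/top0.png

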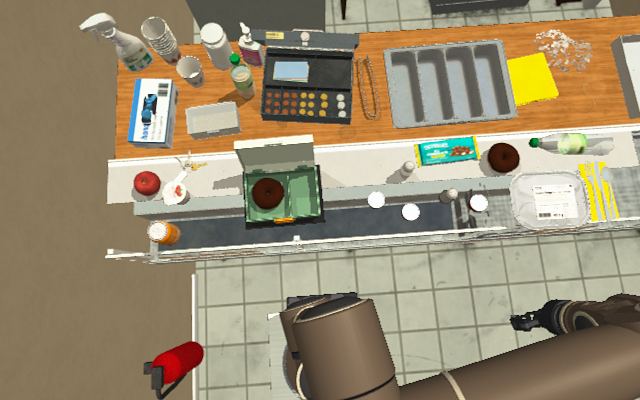

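View pics/sc0.png

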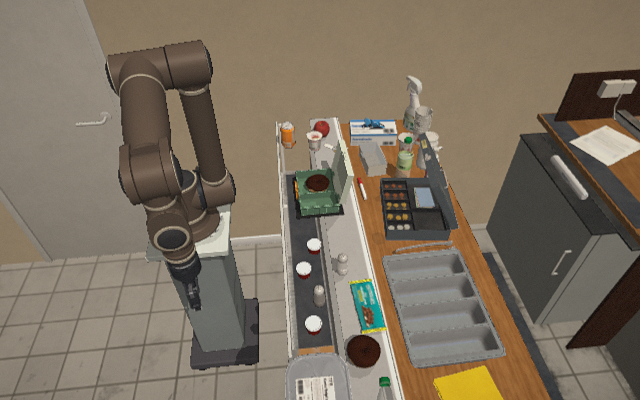

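The top view shows three white-lidded pots, at about (200,374), (211,411) and (202,478). The leftmost is (200,374), at about x .467, y -.20. The box is at (190,283). The scene view shows the same layout.

Run:
```python
from h import *
a=cv2.imread('pics/top0.png')[130:235,228:398]
b=cv2.imread('pics/sc0.png')[130:265,270:390]
cv2.imwrite('pics/c0.png',cv2.resize(a,None,fx=4.7,fy=4.7,interpolation=cv2.INTER_CUBIC))
k=env.get_calibration('wrist');print(k['fx'],k['cx'],k['cy'],np.round(k['extrinsics'],3).tolist())
for n,p in (('pot',(.467,-.2,.03)),):print(proj('wrist',p))
```

```text
305.80209392024705 318.2371819320183 195.31830173267494 [[0.229, -0.929, -0.292, 0.194], [-0.974, -0.218, -0.068, -0.493], [-0.0, 0.3, -0.954, 0.374], [0.0, 0.0, 0.0, 1.0]]
(np.float64(-367.98234824856627), np.float64(19.858421699809412))
```

View pics/c0.png

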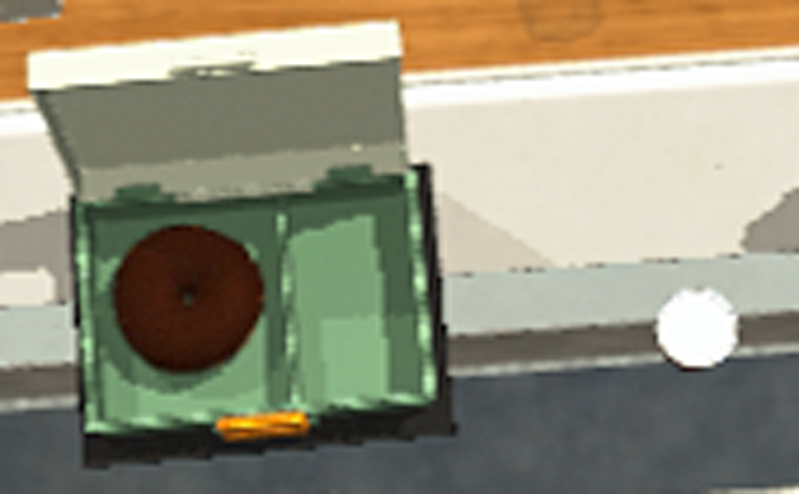

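The crop shows the mat corners at about (85,467), (457,433) and (430,165), and the pot lid centre at (697,328).

Run:
```python
from h import *
f=lambda u,v,z:ray('top',130+v/4.7-.4,228+u/4.7-.4,z)[:2]
m=[f(85,467,.003),f(457,433,.003),f(430,165,.003)]
r=[f(90,432,.048),f(436,400,.048),f(412,172,.048),f(75,200,.048)]
print(np.round(m,3).tolist(),(m[0]+m[2])/2);print(np.round(r,3).tolist(),np.mean(r,0))
for P in(m,r):
  d=P[0]-P[1];print(np.linalg.norm(d),np.degrees(np.arctan2(-d[0],d[1])));d=P[2]-P[1];print(np.linalg.norm(d),np.degrees(np.arctan2(d[1],d[0])))
print('pot',f(697,328,.038))
```

```text
[[0.41, 0.215], [0.415, -0.033], [0.602, -0.028]] [0.50576027 0.09347967]
[[0.426, 0.203], [0.431, -0.021], [0.584, -0.016], [0.581, 0.208]] [0.50556229 0.09358336]
0.24850084223828622 1.0921151158142817
0.1868225630814859 1.4942463151615328
0.2236907760380014 1.1750497912059574
0.15378128238827518 1.8538063738101869
pot [ 0.46751899 -0.19496865]
```

Emit:
send_rows --rows '[[[1, 0.05, -0.028, 0.004, 0, 0, -0.17], [1, 0.1, -0.056, 0.008, 0, 0, -0.34], [1, 0.15, -0.084, 0.012, 0, 0, -0.51], [1, 0.2, -0.112, 0.016, 0, 0, -0.68], [1, 0.25, -0.14, 0.02, 0, 0, -0.85]]]'

```text
t: 1.23
position: [0.3326, -0.3163, 0.2114]
orientation: [0.0, 0.856, 0.517, 0.0]
contact_force: [1.2, -0.8, 0.5]
width: 0.0856
grasp_force: 0.0
```

```bash
cat >> h.py <<'E'
from scipy.spatial.transform import Rotation as R
def rot(): q=env.get_state()['orientation'];return R.from_quat(q,scalar_first=True)
def rel(p,Rt=None):
    s=env.get_state();r=rot();v=r.inv().apply(np.array(p)-s['position'])
    w=(r.inv()*Rt).as_rotvec() if Rt is not None else np.zeros(3)
    print('at',s['position'].round(4),'t',round(s['t'],2),'w',round(s['width'],4),'F',np.round(s['contact_force'],1),'rel',v.round(4),w.round(4))
def down(yaw,tilt=0): # tool x at yaw, z down
    c,s=np.cos(yaw),np.sin(yaw);return R.from_matrix(np.array([[c,s,0],[s,-c,0],[0,0,-1]]))*R.from_rotvec([0,tilt,0])
E
python3 -c "
from h import *
rel((.467,-.195,.2),down(1.595))"
```

```text
at [ 0.3326 -0.3163  0.2114] t 1.23 w 0.0856 F [ 1.2 -0.8  0.5] rel [0.1699 0.0624 0.0114] [ 7.000e-04  4.000e-04 -5.088e-01]
```

Emit:
send_rows --rows '[[[1, 0.05, 0.018, 0.003, 0, 0, -0.17], [1, 0.1, 0.036, 0.006, 0, 0, -0.34], [1, 0.15, 0.055, 0.011, 0, 0, -0.51], [1, 0.17, 0.062, 0.011, 0, 0, -0.51], [1, 0.17, 0.062, 0.011, 0, 0, -0.51]]]'

```text
t: 1.85
position: [0.467, -0.1957, 0.2]
orientation: [-0.0, 0.699, 0.715, -0.0]
contact_force: [-0.5, -0.9, 0.3]
width: 0.0859
grasp_force: 0.0
```

Run:
```python
from h import *
rel((.467,-.195,.012),down(1.595))
im=save('wrist','w1')
for d in env.regions_of('dip_pot','wrist'):
  r,c=d['location'];print(d['score'],r,c,d['pixels'].sum(),ray('wrist',r,c,.038),ray('wrist',r,c,.02))
for d in env.regions_of('small_compartment','wrist')[:2]:
  r,c=d['location'];print(d['score'],r,c)
print(proj('wrist',(.507,.028,.006)))
```

```text
at [ 0.467  -0.1957  0.2   ] t 1.85 w 0.0859 F [-0.5 -0.9  0.3] rel [6.00e-04 1.00e-04 1.88e-01] [-0.0004 -0.0002 -0.0014]
0.77 177.1 316.4 2037 [ 0.46330276 -0.19572835  0.038     ] [ 0.46327895 -0.20022369  0.02      ]
0.56 262.7 276.1 1881 [ 0.41993965 -0.29535997  0.038     ] [ 0.41735222 -0.30574552  0.02      ]
0.65 2.9 364.4
(np.float64(-70.92188961590924), np.float64(369.35021831202886))
```

View pics/w1.png

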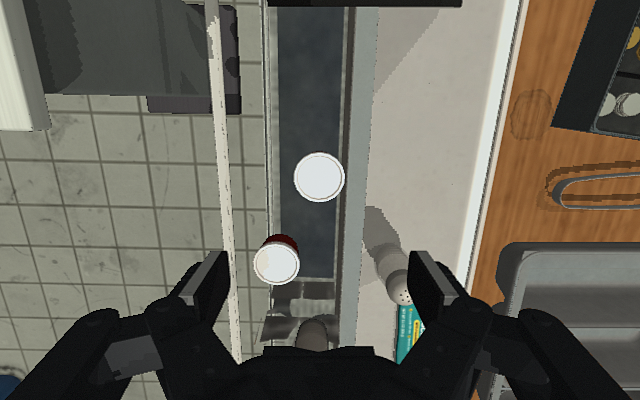

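The wrist view shows the target pot lid at (177,319) and the second pot at (262,276). A front rail runs at about column 215, with a ledge edge at column 270. I'll check how high the rail is before descending.

Run:
```python
from h import *
for z in(0,.1,.15,.2,.3):
  print(z,'w rail',ray('wrist',177,220,z)[:2].round(3),'ledge',ray('wrist',177,270,z)[:2].round(3),'strip',ray('wrist',177,343,z)[:2].round(3),'top',[ (r,ray('top',r,375,z)[:2].round(3).tolist()) for r in(209,228,236,243)])
a=cv2.imread('pics/top0.png')[180:265,330:430]
cv2.imwrite('pics/c1.png',cv2.resize(a,None,fx=6,fy=6,interpolation=cv2.INTER_CUBIC))
```

```text
0 w rail [ 0.352 -0.208] ledge [ 0.41  -0.206] strip [ 0.494 -0.205] top [(209, [0.444, -0.195]), (228, [0.384, -0.189]), (236, [0.359, -0.186]), (243, [0.337, -0.184])]
0.1 w rail [ 0.385 -0.182] ledge [ 0.425 -0.181] strip [ 0.485 -0.18 ] top [(209, [0.427, -0.18]), (228, [0.372, -0.175]), (236, [0.349, -0.173]), (243, [0.329, -0.171])]
0.15 w rail [ 0.401 -0.169] ledge [ 0.433 -0.169] strip [ 0.48  -0.168] top [(209, [0.419, -0.173]), (228, [0.366, -0.168]), (236, [0.344, -0.166]), (243, [0.324, -0.164])]
0.2 w rail [ 0.417 -0.156] ledge [ 0.441 -0.156] strip [ 0.476 -0.155] top [(209, [0.41, -0.166]), (228, [0.36, -0.161]), (236, [0.339, -0.159]), (243, [0.32, -0.157])]
0.3 w rail [ 0.45  -0.131] ledge [ 0.457 -0.131] strip [ 0.467 -0.131] top [(209, [0.393, -0.152]), (228, [0.347, -0.148]), (236, [0.328, -0.146]), (243, [0.312, -0.144])]
```

View pics/c1.png

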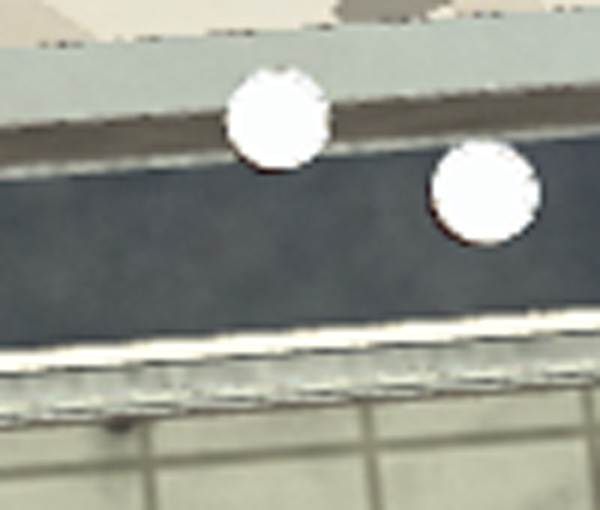

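The dark strip is a shelf well below the glass counter, and the rail is the counter's front edge at x≈.355. The area around the pot is clear, so I'll descend.

Emit:
send_rows --rows '[[[1, 0.001, -0.001, 0.06, 0, 0, 0], [1, 0.001, -0.001, 0.12, 0, 0, 0], [1, 0.001, -0.001, 0.165, 0, 0, 0], [1, 0.001, -0.001, 0.188, 0, 0, 0], [0.3, 0.001, -0.001, 0.188, 0, 0, 0]]]'

```text
t: 2.62
position: [0.463, -0.196, 0.0108]
orientation: [-0.002, 0.701, 0.713, -0.001]
contact_force: [1.1, 0.1, 0.3]
width: 0.0698
grasp_force: 0.0
```

Emit:
send_rows --rows '[[[0.1, 0, 0, 0, 0, 0, 0], [0.1, 0, 0, 0, 0, 0, 0], [0.1, 0, 0, 0, 0, 0, 0], [0.1, 0, 0, 0, 0, 0, 0], [0.1, 0, 0, -0.03, 0, 0, 0]]]'

```text
t: 3.25
position: [0.4639, -0.1953, 0.0416]
orientation: [-0.001, 0.7, 0.714, -0.001]
contact_force: [0.1, 0.6, 0.7]
width: 0.0497
grasp_force: 62.3
```

Run:
```python
from h import *
rel((.507,.028,.12),down(1.595));save('wrist','w2')
```

```text
at [ 0.4639 -0.1953  0.0416] t 3.25 w 0.0497 F [0.1 0.6 0.7] rel [ 0.2225  0.0473 -0.0782] [-0.0026 -0.0012 -0.0042]
```

View pics/w2.png

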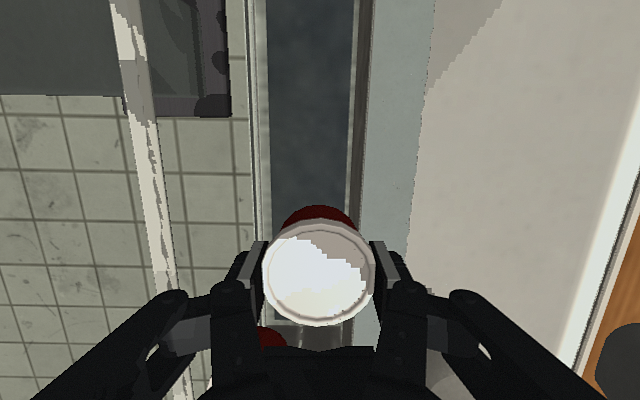

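The pot (272,318) is held centred between the pads, just under the rim. Next I'll carry it over the compartment.

Emit:
send_rows --rows '[[[0.1, 0.01, 0.002, -0.05, 0, 0, 0], [0.1, 0.06, 0.012, -0.08, 0, 0, 0], [0.1, 0.12, 0.025, -0.08, 0, 0, 0], [0.1, 0.175, 0.037, -0.08, 0, 0, 0], [0.1, 0.2, 0.043, -0.08, 0, 0, 0]]]'

```text
t: 3.92
position: [0.5047, 0.0077, 0.1231]
orientation: [0.0, 0.699, 0.715, 0.001]
contact_force: [0.8, -0.7, -1.0]
width: 0.0499
grasp_force: 62.4
```

Run:
```python
from h import *
rel((.507,.028,.12),down(1.595));save('wrist','w3')
c,s=np.cos(.0244),np.sin(.0244)
# overlay predicted rim of compartment
im=cv2.imread('pics/w3.png')
for Z,pts in((.048,[(-75,-110),(75,-110),(75,110),(-75,110)]),(.003,[(-95,-125),(95,-125),(95,125),(-95,125)])):
  q=[proj('wrist',(.5057+(x*c-y*s)/1e3,.0935+(x*s+y*c)/1e3,Z))[::-1] for x,y in pts]
  cv2.polylines(im,[np.int32(q)],True,(0,0,255),1)
cv2.imwrite('pics/w3o.png',im)
```

```text
at [0.5047 0.0077 0.1231] t 3.92 w 0.0499 F [ 0.8 -0.7 -1. ] rel [0.0203 0.0028 0.0031] [ 0.0017 -0.0005 -0.0014]
```

View pics/w3o.png

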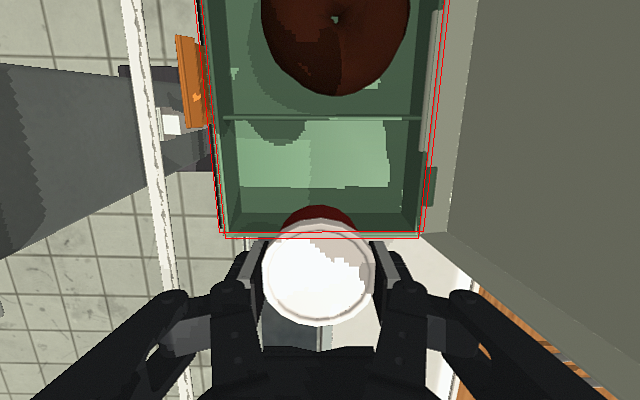

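The predicted rim lines up with the box in the picture. I'll lower the pot into the compartment.

Emit:
send_rows --rows '[[[0.1, 0.02, 0.003, 0, 0, 0, 0], [0.1, 0.02, 0.003, 0.05, 0, 0, 0], [0.1, 0.02, 0.003, 0.08, 0, 0, 0], [0.1, 0.02, 0.003, 0.104, 0, 0, 0], [0.1, 0.02, 0.003, 0.104, 0, 0, 0]]]'

```text
t: 4.6
position: [0.5063, 0.0248, 0.0178]
orientation: [-0.0, 0.7, 0.714, -0.0]
contact_force: [-0.4, -1.0, -0.3]
width: 0.0498
grasp_force: 67.7
```

Emit:
send_rows --rows '[[[0.9, 0, 0, 0, 0, 0, 0], [0.9, 0, 0, 0, 0, 0, 0], [0.9, 0, 0, 0, 0, 0, 0], [0.9, 0, 0, -0.03, 0, 0, 0], [0.9, 0, 0, -0.09, 0, 0, 0]]]'

```text
t: 5.22
position: [0.5049, 0.025, 0.1072]
orientation: [-0.002, 0.7, 0.714, -0.002]
contact_force: [0.8, 0.2, 0.6]
width: 0.0764
grasp_force: 0.0
```

Run:
```python
from h import *
rel((.507,.028,.27));save('wrist','w4')
im=save('scene','s4')
a=cv2.imread('pics/s4.png')[130:250,270:430]; w=cv2.imread('pics/w4.png')
a=cv2.resize(a,(640,480),interpolation=cv2.INTER_CUBIC)
cv2.imwrite('pics/c4.png',np.hstack([cv2.resize(w,(440,275)),cv2.resize(a,(360,275))]))
```

```text
at [0.5049 0.025  0.1072] t 5.22 w 0.0764 F [0.8 0.2 0.6] rel [ 0.003   0.0014 -0.1628] [0. 0. 0.]
```

View pics/c4.png

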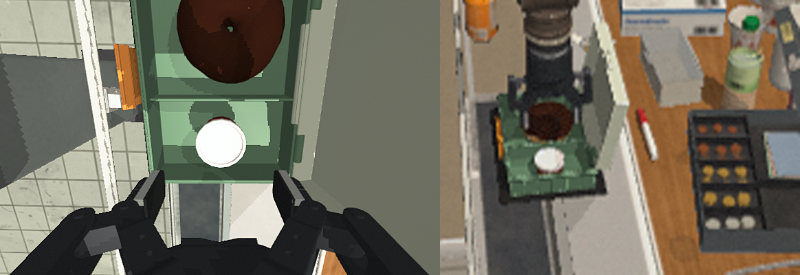

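The pot now stands upright in the narrow compartment, at (222,142) in the left panel. Next is the lid angle and what stands behind it.

Run:
```python
from h import *
for th in(1.6,1.65,1.7,1.75,1.8):
  x=.5057+.075-.15*np.cos(th)+.025*np.sin(th);z=.048+.15*np.sin(th)+.025*np.cos(th)
  xi=.5807-.15*np.cos(th);zi=.048+.15*np.sin(th)
  print(th,round(x,3),round(z,3),np.round(proj('top',(x,.095,z)),1),'inner',np.round(proj('top',(xi,.095,zi)),1))
print('meas outer 137.7 272.9 inner ~145.2')
def tri(a,b):
  P=[];
  for cam,(r,c) in(('top',a),('scene',b)):
    k=env.get_calibration(cam);E=np.linalg.inv(np.array(k['extrinsics']));K=np.array([[k['fx'],0,k['cx']],[0,k['fy'],k['cy']],[0,0,1]]);P.append((K@E[:3]))
  X=cv2.triangulatePoints(P[0],P[1],np.float64([[a[1]],[a[0]]]),np.float64([[b[1]],[b[0]]]));return (X[:3]/X[3]).ravel().round(3)
print('bento',tri((122,351),(240,384)),'tray',tri((138,190),(172,367)), tri((130,241),(175,386)),'bottle cap',tri((60,236),(139,407)))
rel((.69,.095,.30),down(1.595))
```

```text
1.6 0.61 0.197 [144.9 273.5] inner [153.5 273.9]
1.65 0.617 0.196 [142.5 273.5] inner [150.9 273.8]
1.7 0.625 0.194 [140.3 273.4] inner [148.4 273.7]
1.75 0.632 0.191 [138.1 273.4] inner [146.  273.6]
1.8 0.639 0.188 [136.1 273.4] inner [143.7 273.6]
meas outer 137.7 272.9 inner ~145.2
bento [ 0.747 -0.148 -0.033] tray [ 0.802  0.456 -0.214] [ 0.806  0.237 -0.065] bottle cap [0.889 0.195 0.176]
at [0.5103 0.0253 0.1146] t 5.33 w 0.0765 F [ 1.6 -0.7  0.4] rel [ 0.0662  0.1829 -0.1835] [ 0.01   -0.0003 -0.0042]
```

Emit:
send_rows --rows '[[[0, 0, 0, -0.06, 0, 0, 0], [0, 0.02, 0, -0.12, 0, 0, 0], [0, 0.04, 0.04, -0.175, 0, 0, 0], [0, 0.066, 0.1, -0.185, 0, 0, 0], [0, 0.066, 0.16, -0.185, 0, 0, 0]]]'

```text
t: 5.95
position: [0.6601, 0.0955, 0.2959]
orientation: [0.001, 0.699, 0.715, 0.002]
contact_force: [1.4, 0.1, 1.0]
width: -0.0003
grasp_force: 0.0
```

```bash
python3 -c "
from h import *
rel((.69,.095,.15),down(1.595))"
```

```text
at [0.6601 0.0955 0.2959] t 5.95 w -0.0003 F [1.4 0.1 1. ] rel [-0.0013  0.0291  0.146 ] [ 0.0052 -0.0009 -0.0021]
```

Emit:
send_rows --rows '[[[0, 0, 0.025, 0, 0, 0, 0], [0, 0, 0.025, 0.06, 0, 0, 0], [0, 0, 0.025, 0.11, 0, 0, 0], [0, 0, 0.025, 0.146, 0, 0, 0], [0, 0, 0.025, 0.146, 0, 0, 0]]]'

```text
t: 6.58
position: [0.6814, 0.0939, 0.1433]
orientation: [-0.002, 0.7, 0.714, -0.003]
contact_force: [0.4, -0.8, -0.1]
width: -0.0004
grasp_force: 0.0
```

Run:
```python
from h import *
rel((.60,.095,.15),down(1.595))
# tip path: tip centre x,z so that finger front edge (x-.015) tip touches outer face at distance d from hinge
for th in(1.76,1.57,1.4,1.2,1.0,.8,.6,.4):
  for d in (.12,):
    print(th,'face pt x',round(.581-d*np.cos(th)+.025*np.sin(th),3),'z',round(.048+d*np.sin(th)+.025*np.cos(th),3))
```

```text
at [0.6814 0.0939 0.1433] t 6.58 w -0.0004 F [ 0.4 -0.8 -0.1] rel [ 0.0027 -0.0814 -0.0061] [-0.0066  0.0007 -0.0042]
1.76 face pt x 0.628 z 0.161
1.57 face pt x 0.606 z 0.168
1.4 face pt x 0.585 z 0.171
1.2 face pt x 0.561 z 0.169
1.0 face pt x 0.537 z 0.162
0.8 face pt x 0.515 z 0.152
0.6 face pt x 0.496 z 0.136
0.4 face pt x 0.48 z 0.118
```

Emit:
send_rows --rows '[[[0, 0, -0.025, -0.005, 0, 0, 0], [0, 0, -0.045, -0.007, 0, 0, 0], [0, 0, -0.065, -0.007, 0, 0, 0], [0, 0, -0.085, -0.007, 0, 0, 0], [0, 0, -0.105, -0.007, 0, 0, 0]]]'

```text
t: 7.2
position: [0.5798, 0.0924, 0.1582]
orientation: [0.002, 0.7, 0.714, 0.003]
contact_force: [0.4, -0.4, 0.6]
width: -0.0001
grasp_force: 0.3
```

Emit:
send_rows --rows '[[[0, 0, -0.02, 0, 0, 0, 0], [0, 0, -0.04, 0, 0, 0, 0], [0, 0, -0.06, 0, 0, 0, 0], [0, 0, -0.075, 0.008, 0, 0, 0], [0, 0, -0.09, 0.016, 0, 0, 0]]]'

```text
t: 7.82
position: [0.4894, 0.0906, 0.1408]
orientation: [0.001, 0.7, 0.714, 0.002]
contact_force: [-0.1, 0.4, 0.3]
width: -0.0001
grasp_force: 0.0
```

Run:
```python
from h import *
rel((.45,.095,.10),down(1.595));save('scene','s5');save('wrist','w5')
a=cv2.imread('pics/s5.png')[130:250,270:430]; w=cv2.imread('pics/w5.png')
cv2.imwrite('pics/c5.png',np.hstack([cv2.resize(w,(440,275)),cv2.resize(a,(360,275))]))
```

```text
at [0.4894 0.0906 0.1408] t 7.83 w -0.0001 F [-0.1  0.4  0.3] rel [ 0.0052 -0.0395  0.0406] [ 0.0045 -0.0007 -0.0041]
```

View pics/c5.png

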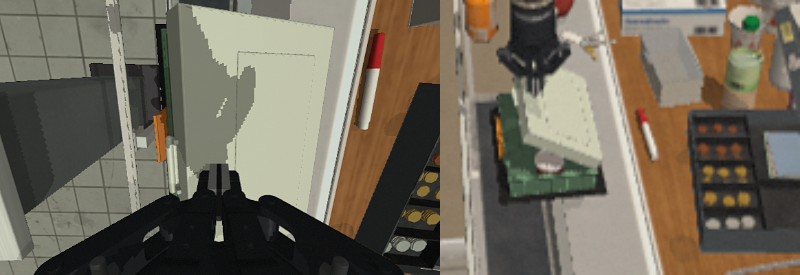

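The lid is past its balance point at about 0.5 rad and sinking. I'll press near its front edge.

Emit:
send_rows --rows '[[[0, 0.004, -0.02, 0, 0, 0, 0], [0, 0.004, -0.034, 0.01, 0, 0, 0], [0, 0.004, -0.034, 0.03, 0, 0, 0], [0, 0.004, -0.034, 0.046, 0, 0, 0], [0, 0.004, -0.034, 0.054, 0, 0, 0]]]'

```text
t: 8.55
position: [0.4549, 0.0937, 0.0839]
orientation: [0.0, 0.7, 0.714, 0.0]
contact_force: [-0.0, -0.6, 0.1]
width: -0.0003
grasp_force: 0.0
```

Emit:
send_rows --rows '[[[0, 0, 0, 0.004, 0, 0, 0], [0, 0, 0, 0.008, 0, 0, 0], [0, 0, 0, 0.012, 0, 0, 0], [0, 0, 0, 0.014, 0, 0, 0], [0, 0, 0, 0.016, 0, 0, 0]]]'

```text
t: 9.18
position: [0.4551, 0.0938, 0.0721]
orientation: [0.001, 0.7, 0.714, 0.001]
contact_force: [-16.8, -3.8, 44.3]
width: 0.0001
grasp_force: 22.3
```

```bash
python3 -c "
from h import *
rel((.455,.095,.07),down(1.595))"
```

```text
at [0.4551 0.0938 0.0721] t 9.18 w 0.0001 F [-16.8  -3.8  44.3] rel [ 0.0012 -0.0001  0.0021] [ 0.0031 -0.0007 -0.0042]
```

Emit:
send_rows --rows '[[[0, 0, 0, -0.01, 0, 0, 0], [0, 0, 0, -0.06, 0, 0, 0], [0, 0, 0, -0.12, 0, 0, 0], [0, 0, 0, -0.15, 0, 0, 0], [0, 0, 0, -0.15, 0, 0, 0]]]'

```text
t: 9.8
position: [0.4561, 0.0939, 0.2207]
orientation: [0.001, 0.7, 0.714, 0.002]
contact_force: [-0.1, -0.7, -0.1]
width: 0.0001
grasp_force: 0.0
```

Run:
```python
from h import *
rel((.455,.095,.07));save('scene','s6');save('wrist','w6');save('top','t6')
c,s=np.cos(.0244),np.sin(.0244)
w=cv2.imread('pics/w6.png')
for Z,col in((.073,(0,0,255)),(.085,(255,0,0))):
  q=[proj('wrist',(.5057+(x*c-y*s)/1e3,.0935+(x*s+y*c)/1e3,Z))[::-1] for x,y in[(75,-110),(-75,-110),(-75,110)]]
  cv2.polylines(w,[np.int32(q)],False,col,1)
a=cv2.imread('pics/s6.png')[120:350,250:400]; t=cv2.imread('pics/t6.png')[130:240,130:500]
z=np.hstack([cv2.resize(w,(480,300)),cv2.resize(a,(196,300))]);t=cv2.resize(t,(676,201))
cv2.imwrite('pics/c6.png',np.vstack([z,t]))
```

```text
at [0.4561 0.0939 0.2207] t 9.8 w 0.0001 F [-0.1 -0.7 -0.1] rel [ 0.0009 -0.0018  0.1507] [0. 0. 0.]
```

View pics/c6.png

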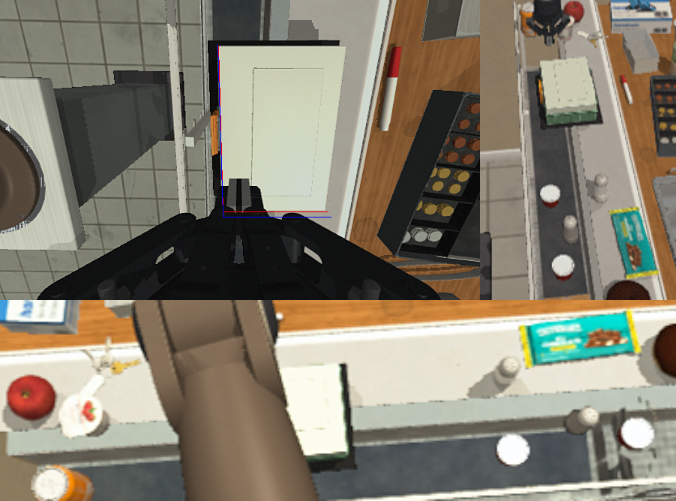

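The lid looks shut and the bystanders haven't moved. To confirm the latch I'll lower the tip to just above the shut height, where an unlatched lid would touch it.

Emit:
send_rows --rows '[[[0, 0, 0, 0.06, 0, 0, 0], [0, 0, 0, 0.115, 0, 0, 0], [0, 0, 0, 0.135, 0, 0, 0], [0, 0, 0, 0.144, 0, 0, 0], [0, 0, 0, 0.144, 0, 0, 0]]]'

```text
t: 10.58
position: [0.4535, 0.0935, 0.0738]
orientation: [-0.0, 0.7, 0.714, -0.001]
contact_force: [0.5, 0.2, 0.4]
width: 0.0003
grasp_force: 0.0
```

Emit:
send_rows --rows '[[[0, 0, 0, -0.01, 0, 0, 0], [0, 0, 0, -0.06, 0, 0, 0], [0, 0, 0, -0.12, 0, 0, 0], [0, 0, 0, -0.15, 0, 0, 0], [0, 0, 0, -0.15, 0, 0, 0]]]'

```text
t: 11.2
position: [0.4559, 0.094, 0.2275]
orientation: [0.002, 0.7, 0.714, 0.003]
contact_force: [-0.4, 0.0, 0.5]
width: 0.0003
grasp_force: 0.0
```

There was no contact force at z = 0.074, where an unlatched lid would be about 9 mm higher, so the lid is latched.

```bash
python3 -c "
from h import *
print(env.close_job())"
```

```text
the job is handed in; nothing more can be done
None
```

The dip pot is in the narrow compartment, the lid is pressed shut and latched, the shakers, can and yogurt tub were left alone, and the job was handed in at about 11 s.

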